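# Set the egg lathe open for loading

### The job

Get the egg-decorating lathe ready to take an egg: tip the raised red stop arm over so that it falls onto the sliding tailstock, then push the tailstock by its yellow plate, against its spring, all the way to the end stop and let it go, so that it springs back and stays caught on the stop arm at its middle position. Only push with the fingertips or the outside of the fingers: do not pinch the arm or the plate, and leave the eggs, jars, candle and brushes where they stand. Finish with the hand clear of everything.

Things in the scene. Friction and masses are not known exactly. Their poses are not given: they have to be found in the camera images.
- lathe: Egg lathe fixed to the desk: grey base 120 x 340 x 18 mm (x -50 to +70 mm), white headstock with black wheel at its -y end (64 x 50 mm), guide rods and a white sliding tailstock. Origin on the desk, under the spindle axis, midway along the base. +y: the direction in which the tailstock is pushed open; +x: the stop arm's side; z up. Place and yaw vary. Nothing on it is above 126 mm.
- tailstock (a joint): Tailstock slide along the lathe's +y, m: 0 closed (start), 0.060 at the end stop; a spring returns it with 4 N at 0 to 10 N at 0.060. A brass pin (10 mm) on its +x side runs under the lowered stop arm; past about 0.032 the arm drops level behind the pin and, on the way back, catches it: it then reads about 0.032. With the arm raised nothing catches it.
- push_face (a point): Centre of the yellow push plate's face to be pushed (it looks to the lathe's -y). The plate on the tailstock's -x side is 45 mm wide along the lathe's x, 60 mm high (30 to 90 mm above the desk), 12 mm thick. The point is 72.5 mm to the -x side of the lathe's axis, 60 mm up, and moves with the tailstock. Its layers: plate_front, plate_back. The space on its -y side is free.
- stop_arm (a joint): Stop arm's hinge, rad: 0 level, pointing to the lathe's +y; 1.57 upright; starts at 1.72 to 1.92, leaning back to the lathe's -y, held by a stiff hinge (under 1 N at its end moves it); range 0 to 2.0. Pushed to the lathe's +y near its free end, past upright to below about 1.1, it falls by itself onto the tailstock's brass pin and reads about 0.25 (tailstock closed).
- stop_tip (a point): Free end of the stop arm, on the edge of its front face. The arm is a red bar 16 mm wide (along the lathe's x), 65 mm long from the hinge and 12 mm thick (its layers: stop_front, stop_back); raised, the front face looks to the lathe's -y, the side to push on.
- stop_pivot (a point): Hinge axis of the stop arm: in the lathe's frame 50 mm to +x, 3 mm to -y, 60 mm above the desk; the axis runs along the lathe's x.
- egg_cup: Brown egg in a blue egg cup, 44 mm across, 83 mm high, near the lathe's headstock on the robot's side; origin under its centre. To be left alone.
- jar_red: Closed red dye jar, 68 mm across, 100 mm high, just beyond the lathe; origin under its centre. To be left alone.
- jar_blue: Closed blue dye jar, 68 mm across, 100 mm high, beside or beyond the lathe; origin under its centre. To be left alone.
- jar_amber: Closed amber dye jar, 68 mm across, 100 mm high, beside or beyond the lathe; origin under its centre. To be left alone.
- candle: Unlit red candle, 48 mm across, 85 mm high, beside or beyond the lathe; origin under its centre. To be left alone.
- egg_carton: Open cardboard egg carton with eggs, 110 x 160 mm, on the robot's right; origin under its centre. To be left alone.
- brush_pot: White pot with brushes, 72 mm across, 100 mm high (brushes to 170 mm), on the robot's left; origin under its centre. To be left alone.

How it is judged:
By the outcome, as a careful person would: the job done as asked, in the order asked, and still so for the second after the job is handed in, with the robot touching nothing.
It also fails if it takes over 38 s, if anything falls off the work surface, if the arm or the gripper's body presses on something with over 40 N, if the wrist force passes 120 N, or if a joint passes its speed limit or range.

### The arm

A 6-joint arm with a two-finger parallel gripper is mounted at the origin on the work surface. World frame = base frame: x ahead of the robot, y to its left, z up, the work surface at z = 0. Lengths are in m, angles in rad, forces in N, time in s.
With the tool pointing down it reaches from about 0.35 to 0.925 m from the base axis. Payload 6.4 kg.
Tool frame: the origin (TCP) lies midway between the tips of the shut fingers; the grasp point (between the pads) lies 19 mm behind it (manip.pinch_z is the distance from the TCP to the grasp point, in m); z points along the fingers, y is the line along which they close (so a half turn about z gives the same grasp; the last joint's range is limited). The gripper opens to 94 mm and grips with 3 to 60 N. Pads are 16 mm wide; open, the fingers measure 119 mm over their backs; the gripper's body (75 mm by 177 mm) begins 78 mm behind the grasp point.
Start: joints at [0.946, 0.245, 1.558, -0, 1.339, -0.174], TCP at [0.283, 0.585, 0.205] pointing down, gripper open.
Joint ranges: [-3.13, 3.13], [-1.02, 2.26], [0.13, 2.54], [-0.95, 4.09], [0.21, 2.88], [-2.74, 2.74]. Speed limits (rad/s): [2.57, 2.57, 3.14, 3.14, 3.14, 3.14].

### API

Orientations are given as [roll, pitch, yaw] about the fixed x, y, z axes, in that order (R = Rz(yaw) Ry(pitch) Rx(roll)).
In Python, from workcell import manip, cams, sensors gives the robot as it stands (manip), with the cameras (cams) and the readings (sensors).
- The arm moves only by the shell command python3 drive.py 'ROWS' [FORCE]. ROWS is a JSON list that holds a single list of rows (three levels of brackets), with 1 to 5 rows, each of 5 numbers: dx, dy, dz in m, then a turn about the tool's z in rad, then the finger opening in m; each row is the pose to reach, as a shift and turn from the pose commanded when the command began, along the tool's axes at that moment; what a row does not reach only later rows make up. A row lasts 1/10 s, in which the tool goes at most 0.05 m and 0.15 rad, less where a joint would pass 70% of its speed; a pose out of reach is approached as far as the arm can. The fingers move at their own pace and stop on an object; FORCE is the grip in N (left out, the last holds). Time passes only in rows, so rows that do not move let the fingers close. It prints the time, the measured TCP pose, the force, the opening and the grip force at its end. Input that does not fit is refused with a message, and nothing moves.
- sensors.get_state(): the state, without advancing time (a new reading comes with each control period).
- cams.camera(name): name is "side" or "top" or "wrist"; returns the picture (420x560x3 uint8, red, green, blue); there is no depth.
- cams.camera_params(name): a dict with "mtx" (3x3 intrinsics, pixels), "origin" and "rotation" of the camera in the world. Camera axes: x right, y down, z forward; pixel columns grow to the right and rows downward; lengths in m; the calibration is good to about 2 mm. A picture is of the moment at which its call begins: read the wrist's pose just before it. camera_params takes no time and is no camera call; for the wrist camera it gives the pose at the moment of the call.
- manip.close_job(): hands the job in; it is judged then, once.
The state is a dict: "time_s": time; "qpos": joint angles; "qvel": joint speeds; "tau": joint torques, N m; "position": TCP position; "orientation": TCP orientation; "wrist_force": force on the tool from outside, world axes, zero at the start; "wrist_torque": the same for the moment, N m; "finger_gap": finger opening in m; "grip_force": force on a finger pad.
Only numpy, scipy, OpenCV 4.12 (cv2) and the standard library are available. Lean on these libraries where they do the work, as an engineer would, in place of code of your own. Each camera call takes 0.05 s, during which the arm holds its last target. There are 200 camera calls.

## Working session

There is one attempt and no reset: what is moved stays moved. The work goes in short steps, Python scripts to look and compute and a shell command to move; the robot and the scene stay as the last step left them, time stands still between calls to the robot, and variables do not carry over. Pictures are saved under pics/ and viewed, at most 10 in all, crops included, and the job is handed in when it is done.

```bash
ls; mkdir -p pics
python3 - <<'E'
from workcell import manip, cams, sensors
import cv2
for n in("side","top"):
    im=cams.camera(n); cv2.imwrite(f"pics/{n}0.png",im[:,:,::-1]); p=cams.camera_params(n); print(n,p)
s=sensors.get_state(); print(s['time_s'],s['position'],s['orientation'])
E
```

```text
drive.py
pics
workcell.py
side {'mtx': array([[466.97414375,   0.        , 284.56672216],
       [  0.        , 466.97414375, 210.76951768],
       [  0.        ,   0.        ,   1.        ]]), 'origin': array([ 0.06991801, -0.96342285,  0.91488835]), 'rotation': array([-2.24370155, -0.00632197, -0.48513317])}
top {'mtx': array([[452.20514286,   0.        , 279.99157919],
       [  0.        , 452.20514286, 199.95804161],
       [  0.        ,   0.        ,   1.        ]]), 'origin': array([ 0.36886914, -0.01952387,  1.24105123]), 'rotation': array([-2.96826165,  0.00490712, -1.59998313])}
0.1 [0.28287261 0.58462206 0.20448144] [-3.13991361e+00 -2.82177456e-04  2.69078300e+00]
```

View pics/side0.png

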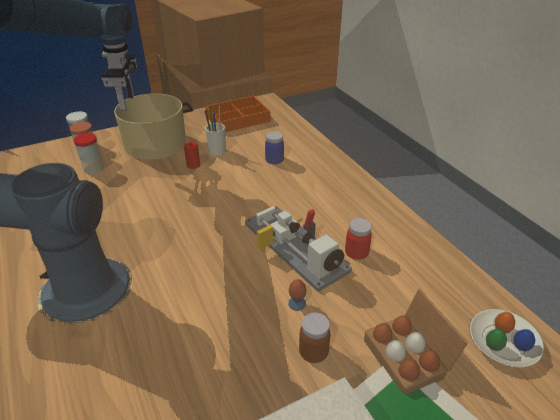

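View pics/top0.png

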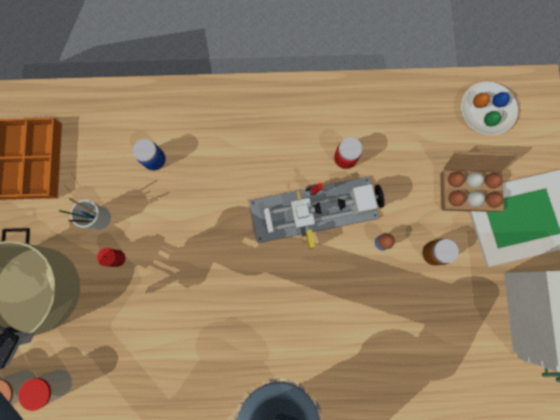

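The side view shows the lathe at (297,245), with the yellow plate at (265,237) and the red arm at (309,218). In the top view the plate is at (311,239), the arm at (316,188), and the headstock is on the right (-y). Next I'll triangulate and view enlarged crops.

```bash
cat > h.py <<'E'
import numpy as np, cv2
from scipy.spatial.transform import Rotation as Ro
from workcell import manip, cams, sensors
def cam(n):
    p=cams.camera_params(n); return p['mtx'],np.array(p['origin']),Ro.from_euler('xyz',p['rotation']).as_matrix()
def ray(c,uv):
    K,o,R=c; d=R@np.linalg.solve(K,[uv[0],uv[1],1.]); return o,d/np.linalg.norm(d)
def plane(c,uv,z):
    o,d=ray(c,uv); return o+d*(z-o[2])/d[2]
def tri(c1,u1,c2,u2):
    o1,d1=ray(c1,u1);o2,d2=ray(c2,u2)
    t=np.linalg.lstsq(np.c_[d1,-d2],o2-o1,rcond=None)[0]
    a=o1+d1*t[0];b=o2+d2*t[1]; return (a+b)/2,np.linalg.norm(a-b)
def proj(c,P):
    K,o,R=c; q=K@(R.T@(np.array(P)-o)); return q[:2]/q[2]
E
python3 - <<'E'
from h import *
S,T=cam('side'),cam('top')
def mask(n,k,box):
    im=cv2.imread(f'pics/{n}0.png');h=cv2.cvtColor(im,cv2.COLOR_BGR2HSV).astype(int)
    H,s,v=h[...,0],h[...,1],h[...,2]
    m=((H>23)&(H<34)&(s>150)&(v>90)) if k=='y' else (((H<6)|(H>174))&(s>170)&(v>70))
    z=np.zeros_like(m);x0,y0,x1,y1=box;z[y0:y1,x0:x1]=m[y0:y1,x0:x1]
    ys,xs=np.nonzero(z);print(n,k,len(xs),xs.min(),xs.max(),ys.min(),ys.max());return xs.mean(),ys.mean()
yS=mask('side','y',(245,215,285,260));yT=mask('top','y',(295,220,330,255))
rS=mask('side','r',(290,200,325,245));rT=mask('top','r',(300,175,330,200))
print(tri(S,yS,T,yT),tri(S,rS,T,rT),yS,yT,rS,rT)
a=cv2.imread('pics/side0.png')[195:295,235:365];b=cv2.imread('pics/top0.png')[170:250,240:395]
cv2.imwrite('pics/zs.png',cv2.resize(a,None,fx=6,fy=6,interpolation=2));cv2.imwrite('pics/zt.png',cv2.resize(b,None,fx=5,fy=5,interpolation=2))
E
```

```text
Traceback (most recent call last):
ValueError: zero-size array to reduction operation minimum which has no identity
```

```bash
cat > m.py <<'E'
from h import *
S,T=cam('side'),cam('top')
def mask(n,k,box):
    im=cv2.imread(f'pics/{n}0.png');h=cv2.cvtColor(im,cv2.COLOR_BGR2HSV).astype(int)
    H,s,v=h[...,0],h[...,1],h[...,2]
    m=((H>=21)&(H<36)&(s>140)&(v>70)) if k=='y' else (((H<6)|(H>174))&(s>150)&(v>50))
    z=np.zeros_like(m);x0,y0,x1,y1=box;z[y0:y1,x0:x1]=m[y0:y1,x0:x1]
    ys,xs=np.nonzero(z);print(n,k,len(xs),h[237,265],xs.min(initial=999),xs.max(initial=0),ys.min(initial=999),ys.max(initial=0));return xs.mean(),ys.mean()
yS=mask('side','y',(245,215,285,260));yT=mask('top','y',(295,220,330,255))
rS=mask('side','r',(290,200,325,245));rT=mask('top','r',(300,175,330,200))
a=cv2.imread('pics/side0.png')[195:295,235:365];b=cv2.imread('pics/top0.png')[170:250,240:395]
cv2.imwrite('pics/zs.png',cv2.resize(a,None,fx=6,fy=6,interpolation=2));cv2.imwrite('pics/zt.png',cv2.resize(b,None,fx=5,fy=5,interpolation=2))
print(tri(S,yS,T,yT),tri(S,rS,T,rT),yS,yT,rS,rT)
E
python3 m.py
```

```text
side y 303 [ 21 167 122] 257 272 225 249
top y 100 [103  19  96] 306 314 231 248
side r 58 [ 21 167 122] 305 314 210 226
top r 76 [103  19  96] 311 322 184 193
(array([ 0.46969977, -0.09504439,  0.0618335 ]), np.float64(0.00339239625128334)) (array([ 0.59812396, -0.11454568,  0.09964074]), np.float64(0.0025626161908156118)) (np.float64(264.46534653465346), np.float64(236.92739273927393)) (np.float64(309.84), np.float64(239.65)) (np.float64(309.0344827586207), np.float64(216.58620689655172)) (np.float64(316.30263157894734), np.float64(188.1184210526316))
```

View pics/zs.png

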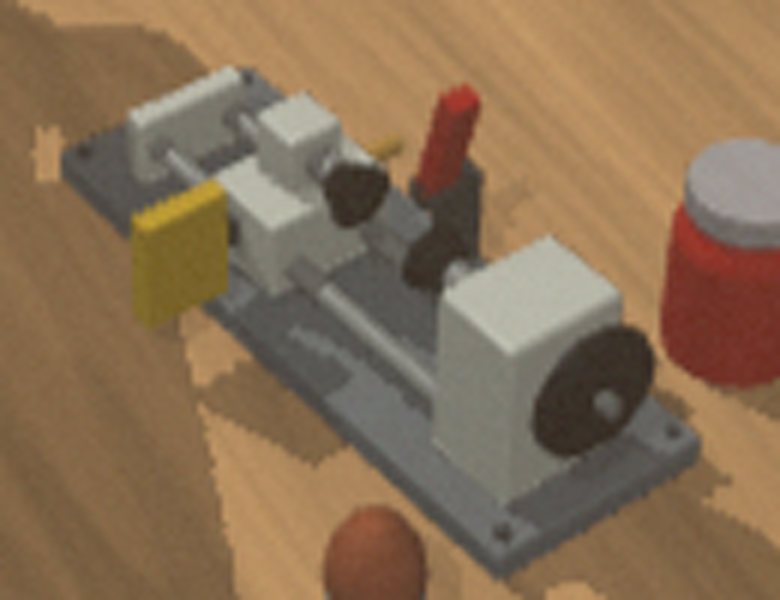

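View pics/zt.png

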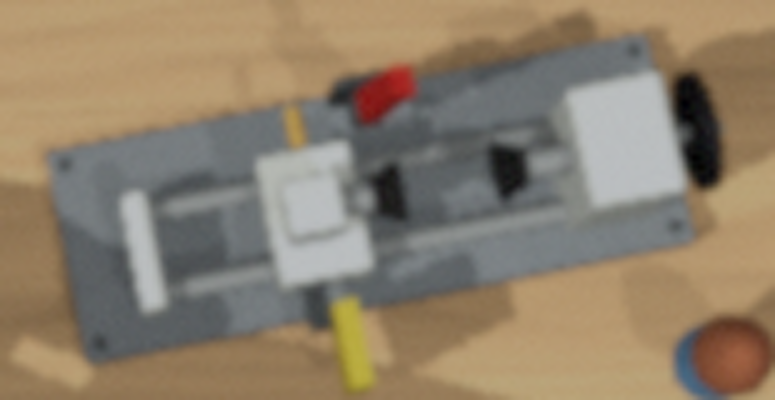

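The crops show the base corners clearly: in the top crop at (48,155), (645,38), (692,240) and (95,360). The arm's tip is at the upper right, around (400,80), and the plate spans (345,300) to (360,388). In the side crop the arm's tip is at (462,92).

Run:
```python
from h import *
S,T=cam('side'),cam('top')
def ct(u,v):return (240+u/5-.4,170+v/5-.4)
def cs(u,v):return (235+u/6-.4,195+v/6-.4)
c=[plane(T,ct(*p),.018)[:2] for p in[(48,155),(645,38),(692,240),(95,360)]]
tl,tr,br,bl=c
y=(tl+bl-tr-br);y/=np.linalg.norm(y);x=np.array([y[1],-y[0]]);cen=sum(c)/4
print('corners',np.round(c,4),'len',np.linalg.norm(tl-tr),np.linalg.norm(tl-bl),'yaw',np.arctan2(x[1],x[0]))
cs_=[plane(S,cs(*p),.018)[:2] for p in[(62,152),(698,438),(500,562),(243,68)]]
print('side corners',np.round(cs_,4))
o=cen-.01*x;print('origin',o)
def L(P):P=np.array(P);d=P[:2]-o;return np.round([d@x,d@y,P[2]],4)
print('side in L',[L(np.r_[p,.018]) for p in cs_])
print('plate',L([0.4697,-.0950,.0618]),'arm c',L([.5981,-.1145,.0996]))
# arm tip: right/top end
print('tip',tri(S,cs(460,95),T,ct(398,82)),L(tri(S,cs(460,95),T,ct(398,82))[0]))
for nm,a,b in[('plate -x top front',(140,215),(374,386)),('plate +x top',(224,186),(346,300))]:
    P,e=tri(S,cs(*a),T,ct(*b));print(nm,P,e,L(P))
for n,q in[('face',(-.0725,None,.06)),]:pass
def Wd(a,b,z):return np.r_[o+a*x+b*y,z]
for yy in(-.02,0,.02): print(yy,(proj(T,Wd(-.0725,yy,.09))-[240,170])*5)
s=sensors.get_state();R=Ro.from_euler('xyz',s['orientation']).as_matrix();print(R,s['position'])
```

```text
corners [[ 0.5838  0.0648]
 [ 0.6396 -0.2668]
 [ 0.5263 -0.2852]
 [ 0.4706  0.0414]] len 0.33621480705574464 0.1156320247532654 yaw 0.16779665263687263
side corners [[ 0.4733  0.0451]
 [ 0.6437 -0.2681]
 [ 0.5274 -0.2904]
 [ 0.5848  0.0644]]
origin [ 0.54524408 -0.11312991]
side in L [array([-0.0445,  0.168 ,  0.018 ]), array([ 0.0712, -0.1692,  0.018 ]), array([-0.0472, -0.1718,  0.018 ]), array([0.0686, 0.1685, 0.018 ])]
plate [-0.0715  0.0305  0.0618] arm c [ 0.0519 -0.0102  0.0996]
tip (array([ 0.59936434, -0.12042248,  0.12471582]), np.float64(0.004741109274381453)) [ 0.0521 -0.0162  0.1247]
plate -x top front [ 0.44778741 -0.10317965  0.10046646] 0.0026243060223853625 [-0.0944  0.0261  0.1005]
plate +x top [ 0.49367777 -0.09187366  0.09055335] 0.004841781200802025 [-0.0473  0.0296  0.0906]
-0.02 [450.81799063 322.90050896]
0 [412.44696768 330.58824028]
0.02 [374.03726703 338.28372077]
[[-9.00094599e-01  4.35693403e-01 -9.85537118e-04]
 [ 4.35694426e-01  9.00093573e-01 -1.38835743e-03]
 [ 2.82177453e-04 -1.67904605e-03 -9.99998551e-01]] [0.28287261 0.58462206 0.20448144]
```

Lathe frame: origin (0.545, -0.113), yaw 0.168. The plate face is at local y ≈ 0.024, and the arm tip is at local (0.05, -0.016, 0.124). Tool y should line up with lathe y, which is a turn of -0.618. I'll close the fingers and travel over.

```bash
cat > go.py <<'E'
# print tool-axis shift from the current pose to local lathe target: go.py x y z
import sys
from h import *
o=np.array([.5452,-.1131]);a=.168
M=np.array([[np.cos(a),-np.sin(a)],[np.sin(a),np.cos(a)]])
s=sensors.get_state();R=Ro.from_euler('xyz',s['orientation']).as_matrix();p=np.array(s['position'])
print('t',s['time_s'],'local',np.round(np.r_[M.T@(p[:2]-o),p[2]],4),'F',np.round(s['wrist_force'],1),'tooly',np.arctan2(R[1,1],R[0,1])-np.pi/2-a)
if len(sys.argv)>3:
    t=list(map(float,sys.argv[1:4]));print('shift',np.round(R.T@(np.r_[o+M@t[:2],t[2]]-p),4))
E
python3 drive.py '[[[-0.038,-0.032,0,-0.124,0],[-0.076,-0.064,0,-0.248,0],[-0.114,-0.096,0,-0.372,0],[-0.152,-0.13,0,-0.496,0],[-0.19,-0.162,0,-0.618,0]]]' 10; python3 go.py .055 -.06 .205
```

```text
time_s: 0.6
position: [0.3834, 0.3552, 0.205]
orientation: [-3.141, -0.001, -2.969]
wrist_force: [1.2, 0.7, 0.1]
finger_gap: 0.0574
grip_force: 0.0
t 0.6 local [-0.0812  0.4887  0.205 ] F [1.2 0.7 0.1] tooly 0.004821981557122351
shift [-1.336e-01 -5.494e-01  1.000e-04]
```

```bash
python3 drive.py '[[[-0.012,-0.048,0,0,0],[-0.024,-0.096,0,0,0],[-0.036,-0.144,0,0,0],[-0.048,-0.192,0,0,0],[-0.06,-0.24,0,0,0]]]' >/dev/null; python3 drive.py '[[[-0.012,-0.048,0,0,0],[-0.024,-0.096,0,0,0],[-0.036,-0.144,0,0,0],[-0.048,-0.192,0,0,0],[-0.06,-0.24,0,0,0]]]'; python3 drive.py '[[[-0.007,-0.035,0,0,0],[-0.014,-0.069,0,0,0],[-0.014,-0.069,0,0,0]]]'; python3 go.py .055 -.06 .105
```

```text
time_s: 1.6
position: [0.5818, -0.0982, 0.205]
orientation: [3.141, -0.0, -2.975]
wrist_force: [0.7, 0.1, 0.5]
finger_gap: 0.0004
grip_force: 0.0
time_s: 1.9
position: [0.6073, -0.1656, 0.2047]
orientation: [-3.141, -0.001, -2.979]
wrist_force: [0.5, 0.5, -0.2]
finger_gap: 0.0004
grip_force: 0.0
t 1.9 local [ 0.0524 -0.0621  0.2047] F [ 0.5  0.5 -0.2] tooly -0.0049169011514503536
shift [-0.0026  0.0021  0.0997]
```

```bash
python3 drive.py '[[[-0.001,0,0.04,0,0],[-0.002,0,0.08,0,0],[-0.002,0,0.1,0,0],[-0.002,0,0.1,0,0]]]'
python3 - <<'E'
from h import *
for n in('side',):
    im=cams.camera(n)[:,:,::-1]
    cv2.imwrite('pics/a1.png',cv2.resize(im[150:290,235:365],None,fx=4,fy=4,interpolation=2))
E
python3 go.py
```

```text
time_s: 2.3
position: [0.6057, -0.1594, 0.101]
orientation: [3.137, -0.007, -2.974]
wrist_force: [0.4, -0.2, -0.0]
finger_gap: 0.0005
grip_force: 0.0
t 2.35 local [ 0.0535 -0.0569  0.1038] F [-0.3  0.2  1.1] tooly -0.00014613951070660547
```

View pics/a1.png

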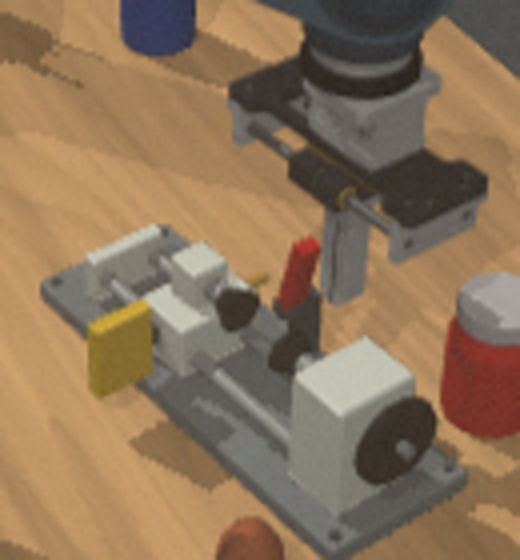

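The shut fingers are behind the red arm's -y face (arm tip at (310,245), fingers at (345,290)), with clear space around them. I'll push in +y.

```bash
python3 drive.py '[[[0,0.015,0,0,0],[0,0.025,0,0,0],[0,0.035,0,0,0],[0,0.045,0,0,0],[0,0.055,0,0,0]]]'; python3 drive.py '[[[0,0.008,0,0,0],[0,0.016,0,0,0],[0,0.022,0,0,0],[0,0.022,0,0,0]]]'
python3 - <<'E'
from h import *
im=cams.camera('side')[:,:,::-1]
cv2.imwrite('pics/a2.png',cv2.resize(im[150:290,235:365],None,fx=4,fy=4,interpolation=2))
E
python3 go.py
```

```text
time_s: 2.85
position: [0.5997, -0.1063, 0.106]
orientation: [-3.141, 0.001, -2.974]
wrist_force: [-0.6, -0.4, 0.9]
finger_gap: 0.0006
grip_force: 0.1
time_s: 3.25
position: [0.5958, -0.0849, 0.1053]
orientation: [3.141, -0.0, -2.974]
wrist_force: [-0.2, 0.6, 0.3]
finger_gap: 0.0008
grip_force: 0.0
t 3.3 local [0.0547 0.0188 0.1054] F [-0.1 -0.5  1. ] tooly -0.00040731234890042933
```

View pics/a2.png

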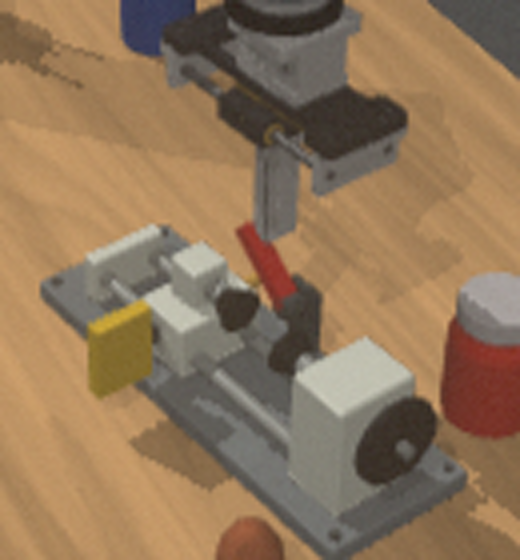

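The arm is leaning well over now, with its tip at (245,232), and may still be falling. I'll push a little further.

```bash
python3 drive.py '[[[0,0.008,0,0,0],[0,0.015,0,0,0],[0,0.015,0,0,0],[0,0.015,0,0,0]]]'
python3 - <<'E'
from h import *
im=cams.camera('side')[:,:,::-1]
cv2.imwrite('pics/a3.png',cv2.resize(im[150:290,235:365],None,fx=4,fy=4,interpolation=2))
E
python3 go.py .055 -.05 .2
```

```text
time_s: 3.7
position: [0.5935, -0.0707, 0.1055]
orientation: [-3.142, -0.0, -2.974]
wrist_force: [-0.2, 0.8, 0.2]
finger_gap: 0.0003
grip_force: 0.0
t 3.75 local [0.0548 0.0335 0.1055] F [-0.8 -0.8 -0.1] tooly -0.0006423894031354072
shift [-0.0003 -0.0835 -0.0945]
```

View pics/a3.png

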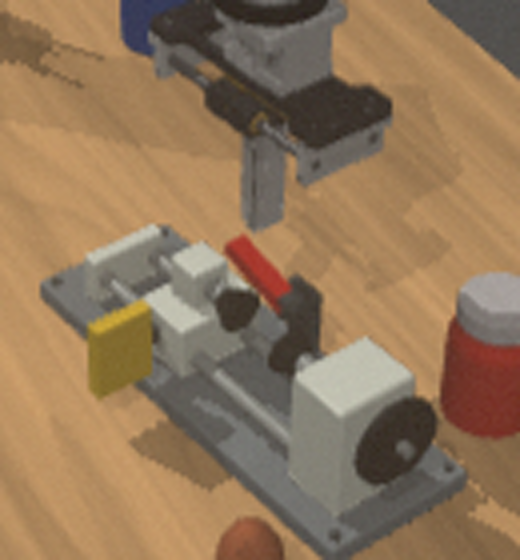

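The arm has dropped further, to about 0.25–0.5 rad with its tip at (235,243), clear of the finger. I'll lift, cross to the plate's side and check again there.

```bash
python3 drive.py '[[[0,0,-0.04,0,0],[0,0,-0.08,0,0],[0.01,-0.01,-0.095,0,0],[0.05,-0.03,-0.095,0,0],[0.09,-0.05,-0.095,0,0]]]'>/dev/null;  python3 drive.py '[[[0.037,-0.01,0,0,0],[0.037,-0.01,0,0,0]]]'
python3 - <<'E'
from h import *
im=cams.camera('side')[:,:,::-1]; b=cams.camera('top')[:,:,::-1]
x=cv2.resize(im[180:290,235:365],None,fx=3,fy=3,interpolation=2);y=cv2.resize(b[170:250,240:395],(390,330),interpolation=2)
cv2.imwrite('pics/a4.png',np.hstack([x,y]))
E
python3 go.py -.0725 -.025 .055
```

```text
time_s: 4.45
position: [0.4747, -0.1527, 0.1991]
orientation: [3.141, -0.002, -2.979]
wrist_force: [0.2, -0.4, 0.5]
finger_gap: 0.0005
grip_force: 0.0
t 4.55 local [-0.0732 -0.0269  0.2001] F [ 0.2  0.7 -0.6] tooly -0.0027067656212647895
shift [-0.0007  0.0018  0.1451]
```

View pics/a4.png

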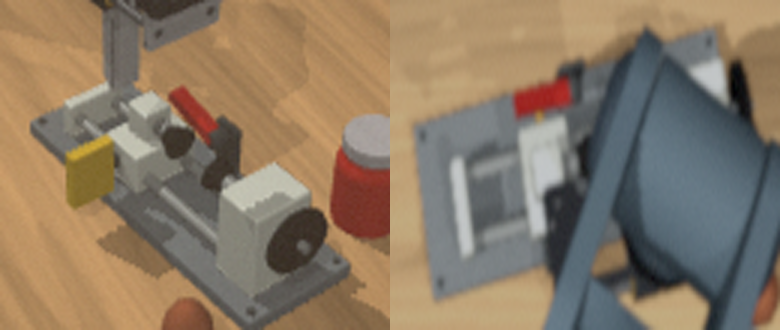

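The arm now lies lowered over the brass pin in both views. The hand is above the free space on the plate's -y side, so I'll descend.

```bash
python3 drive.py '[[[0,0,0.045,0,0],[0,0,0.09,0,0],[0,0,0.13,0,0],[0,0,0.145,0,0],[0,0,0.145,0,0]]]'; python3 go.py
python3 drive.py '[[[0,0.02,0,0,0],[0,0.03,0,0,0],[0,0.035,0,0,0],[0,0.04,0,0,0],[0,0.045,0,0,0]]]';python3 go.py
```

```text
time_s: 5.05
position: [0.4768, -0.1496, 0.0523]
orientation: [3.137, -0.005, -2.973]
wrist_force: [0.0, 0.7, 0.4]
finger_gap: 0.0004
grip_force: 0.0
t 5.05 local [-0.0736 -0.0245  0.0523] F [0.  0.7 0.4] tooly 0.00029688495168569973
time_s: 5.55
position: [0.4719, -0.108, 0.0565]
orientation: [-3.138, 0.002, -2.974]
wrist_force: [0.3, -5.5, -0.5]
finger_gap: 0.0004
grip_force: 2.7
t 5.55 local [-0.0714  0.0173  0.0565] F [ 0.3 -5.5 -0.5] tooly -0.00031299286779970514
```

Contact at about 5 N. I'll keep pushing.

```bash
python3 drive.py '[[[0,0.01,0,0,0],[0,0.02,0,0,0],[0,0.03,0,0,0],[0,0.04,0,0,0],[0,0.046,0,0,0]]]';python3 go.py
python3 drive.py '[[[0,0.003,0,0,0],[0,0.006,0,0,0]]]';python3 go.py
```

```text
time_s: 6.05
position: [0.4643, -0.0633, 0.0565]
orientation: [-3.136, 0.002, -2.973]
wrist_force: [1.0, -9.7, 0.4]
finger_gap: 0.0
grip_force: 4.9
t 6.05 local [-0.0715  0.0626  0.0565] F [ 1.  -9.7  0.4] tooly 0.0001900791281534142
time_s: 6.25
position: [0.4633, -0.0578, 0.0565]
orientation: [-3.136, 0.002, -2.974]
wrist_force: [0.5, -11.0, -0.7]
finger_gap: 0.0005
grip_force: 5.0
t 6.25 local [-0.0715  0.0682  0.0565] F [  0.5 -11.   -0.7] tooly 8.027405848834435e-05
```

```bash
for i in 1 2 3; do python3 drive.py '[[[0,0.002,0,0,0],[0,0.002,0,0,0]]]' >/dev/null;python3 go.py; done
```

```text
t 6.45 local [-0.0715  0.0702  0.0565] F [ 0.  -9.7 -0.7] tooly 8.231713285092312e-05
t 6.65 local [-0.0715  0.0713  0.0566] F [  0.3 -13.6  -1.1] tooly 0.00042745358854859306
t 6.85 local [-0.0714  0.0714  0.0567] F [  0.6 -20.6  -3.6] tooly 0.0013116943751071697
```

The end stop is reached: the position stalls at 0.0714 and the force has risen to 20 N. I'll let go by retreating in -y.

```bash
python3 drive.py '[[[0,-0.03,0,0,0],[0,-0.07,0,0,0],[0,-0.1,0,0,0],[0,-0.1,0,0,0]]]'>/dev/null; python3 go.py; python3 drive.py '[[[0,0,-0.045,0,0],[0,0,-0.09,0,0],[0,0,-0.14,0,0],[0.05,0,-0.15,0,0],[0.09,0,-0.15,0,0]]]'
python3 - <<'E'
from h import *
im=cams.camera('side')[:,:,::-1]; b=cams.camera('top')[:,:,::-1]
x=cv2.resize(im[180:290,235:365],None,fx=3,fy=3,interpolation=2);y=cv2.resize(b[170:250,240:395],(390,330),interpolation=2)
cv2.imwrite('pics/a5.png',np.hstack([x,y]))
E
python3 go.py
```

```text
t 7.25 local [-0.0718 -0.0266  0.0563] F [-0.8 -0.   0.8] tooly -0.004938045946987518
time_s: 7.75
position: [0.3893, -0.1631, 0.2083]
orientation: [-3.138, 0.004, -2.972]
wrist_force: [0.0, -0.1, -0.0]
finger_gap: 0.0006
grip_force: 0.0
t 7.85 local [-0.1648 -0.0219  0.2053] F [-0.3 -0.5  0.2] tooly -0.0029316086264917496
```

View pics/a5.png

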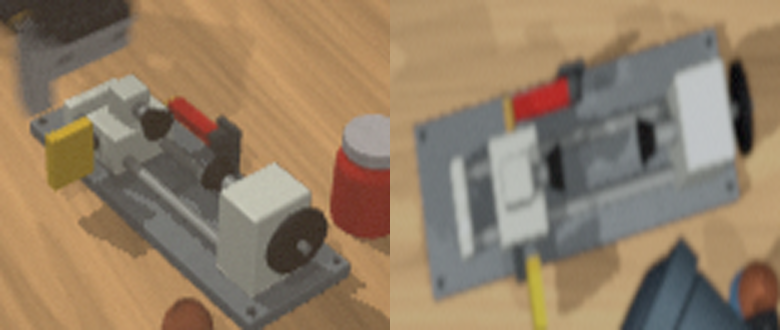

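The tailstock now sits about 0.033 m open, with the brass pin against the lowered arm's end at (510,113), and the hand is clear. I'll let it settle and hand in.

```bash
python3 drive.py '[[[0,0,0,0,0],[0,0,0,0,0],[0,0,0,0,0]]]'; python3 -c "
from workcell import manip, cams, sensors
print(manip.close_job())"
```

```text
time_s: 8.15
position: [0.3897, -0.1628, 0.2053]
orientation: [3.141, -0.0, -2.973]
wrist_force: [-0.7, 0.1, 0.7]
finger_gap: 0.0005
grip_force: 0.0
the job is handed in; nothing more can be done
None
```

The job is handed in: I tipped the stop arm over, pushed the tailstock to its end stop and released it, and the last pictures show it caught on the arm at about 0.033 m open with the hand clear, at about 8 s on the robot's clock.

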